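# Switch on the charger that holds the battery

## Robot

A 7-joint arm with a two-finger parallel gripper is mounted at the origin on a cart in front of the work surface, level with it; the furniture and walls round the work are solid. World frame = base frame: x ahead of the robot, y to its left, z up, the work surface at z = 0. Lengths are in mm, angles in degrees, forces in N, time in s.
With the tool pointing down it reaches from about 425 to 875 mm from the base axis. Payload 9.9 kg.
Tool frame: the origin (TCP) lies midway between the tips of the shut fingers; the grasp point (between the pads) lies 19 mm behind it; z points along the fingers, y is the line along which they close (so a half turn about z gives the same grasp; the last joint's range is limited). The gripper opens to 85 mm and grips with 20 to 120 N. Pads are 22 mm wide; open, the fingers measure 114 mm over their backs; the gripper's body (76 mm by 85 mm) begins 54 mm behind the grasp point. The pads swing forward as they close: fully open they stand 13 mm farther back than shut.
Start: joints at [60.573, 32.985, 1.427, 82.34, -0.859, 64.687, -3.237], TCP at [281.27, -613.609, 207.689] pointing down, gripper open.
Joint ranges: [-157.87, 157.87], [-19.46, 123.44], [-87.15, 90], [11.01, 140.99], [-62.26, 242.26], [9.8, 113.94], [-161.44, 161.44]. Speed limits (degrees/s): [127.2, 127.2, 172.46, 172.46, 180, 180, 180].

## Interface

Orientations are given as a 3x3 rotation matrix whose columns are the frame's x, y, z axes.
In Python, from bench import sensors, imaging, order gives the robot as it stands.
- The arm moves only by the shell command python3 -m inch 'ROWS' [FORCE]. ROWS is JSON, a list that holds one entry, the list of rows, each a list of 7 numbers: the turn, a rotation vector about the tool's x, y, z in degrees, then the shift along the tool's x, y, z in m, then the gripper's target within -1 to 1 (fully open at 1, half-way at 0, shut at -1). A call has 1 to 8 rows; each row shifts and turns the commanded pose from where the row before left it, along the tool's axes as they then stand; what a row does not reach is not made up. A row lasts 1/12 s, in which the tool goes at most 41.7 mm and 7.16 degrees, less where a joint would pass 70% of its speed; a pose out of reach is approached as far as the arm can. A call is refused whole if a number of a shift passes 0.0417 or a number of a turn 7.16, either way. A call with a gripper value outside its range is refused whole. The fingers move at their own pace and stop on an object; FORCE is the grip in N (left out, the last holds). Time passes only in rows, so rows that do not move let the fingers close. It gives the time, the measured TCP pose, the force, the opening and the grip force at its end, in the units of the state.
- sensors.read_state(): the state, without advancing time (a new reading comes with each control period).
- imaging.snapshot(name): name is "scene" or "top"; returns a dict with "image" (384x512x3 uint8, red, green, blue), "fx", "fy", "cx", "cy" (pixels), "distortion" ([k1, k2, p1, p2, k3] as OpenCV has them; the pictures are not rectified), "rvec" (rotation vector, rad) and "tvec" (3), from world to camera coordinates, as OpenCV has them. Camera axes: x right, y down, z forward; pixel columns grow to the right and rows downward; lengths in mm; the calibration is good to about 2 mm. A picture is of the moment at which its call begins. There is no depth.
- order.close_job(): hands the job in; it is judged then, once.
The state is a dict: "time_s": time; "joint_positions": joint angles; "dq": joint speeds; "joint_torque": joint torques, N m; "ee_pos": TCP position; "eef_rot": TCP orientation; "force": force on the tool from outside, world axes, zero at the start; "wrist_torque": the same for the moment, N m; "opening": finger opening in mm; "finger_force": force on a finger pad.
Only numpy, scipy, OpenCV 4.12 (cv2) and the standard library are available. Lean on these libraries where they do the work, as an engineer would, in place of code of your own. Each camera call takes 0.05 s, during which the arm holds its last target. There are 200 camera calls.

## Task

There are two identical battery chargers on the bench, and one of them has a battery in its bay. Switch that charger on: push its small slide switch by the ridge toward the battery until it snaps over to the other end. Leave the empty charger off, and the battery in its bay.

Things in the scene. Friction and masses are not known exactly. Their poses are not given: they have to be found in the camera images.
- charger_a_switch (a joint): Slide switch of charger A, m: 0 = off (start, the end away from the bay), 0.014 = on (slid 14 mm toward the bay). A spring detent drives it from mid-travel (0.007) to the nearer end, so it rests only at the ends; from off it resists with about 3 N, then snaps over. The charger is a grey box 164 x 76 mm, fixed to the bench, with a switch panel at one end and an open bay at the other.
- charger_a_ridge (a point): Middle of the top edge of charger A's switch ridge; moves with it. x axis = level, from off to on, toward the bay; z up. The black ridge is 6 mm thick along x, 20 mm long along y, on a grey carriage (22 x 24 mm) flush in a flat aluminium panel, which is 7.5 mm below this point and 30 mm above the bench. Nothing stands above the panel behind the ridge (the charger ends there after 35 mm) nor for 45 mm ahead.
- charger_b_switch (a joint): Slide switch of charger B, m: 0 = off (start, the end away from the bay), 0.014 = on (slid 14 mm toward the bay). A spring detent drives it from mid-travel (0.007) to the nearer end, so it rests only at the ends; from off it resists with about 3 N, then snaps over. The charger is a grey box 164 x 76 mm, fixed to the bench, with a switch panel at one end and an open bay at the other.
- charger_b_ridge (a point): Middle of the top edge of charger B's switch ridge; moves with it. x axis = level, from off to on, toward the bay; z up. The black ridge is 6 mm thick along x, 20 mm long along y, on a grey carriage (22 x 24 mm) flush in a flat aluminium panel, which is 7.5 mm below this point and 30 mm above the bench. Nothing stands above the panel behind the ridge (the charger ends there after 35 mm) nor for 45 mm ahead.
- pack_center (a point): Centre of the battery that lies in a charger's bay: grey drone battery pack 74 x 41 x 28 mm. It lies about 83 mm from that charger's ridge (switch off), along the ridge's x axis; its top is 10 mm above the panel. A like battery lying on the bare bench farther back is a bystander, not this one.

How it is judged (in metres and radians):
At the end, for the whole second after the job is handed in: The switch of the charger that holds the battery is within 3 mm of its on end (above 0.011), the empty charger's switch is within 4 mm of its off end, and the battery is still in its bay, within 15 mm of where it was (value of joint charger_a_switch above 0.011 m and value of joint charger_b_switch below 0.004 m and distance of pack_center from where it was at the start of the episode below 0.015 m); the robot touches nothing.
It fails at once if the empty charger's switch was pushed past the middle (value of joint charger_b_switch above 0.008 m).
It fails at once if the battery was moved out of its bay (distance of pack_center from where it was at the start of the episode above 0.02 m).
It also fails if it takes over 29 s, if anything falls off the work surface, if the arm or the gripper's body presses on something with over 40 N, if the wrist force passes 120 N, or if a joint passes its speed limit or range.

## Working session

There is one attempt and no reset: what is moved stays moved. The work goes in short steps, Python scripts to look and compute and a shell command to move; the robot and the scene stay as the last step left them, time stands still between calls to the robot, and variables do not carry over. Pictures are saved under pics/ and viewed, at most 10 in all, crops included, and the job is handed in when it is done.

```bash
ls; mkdir -p pics; python3 - <<'E'
from bench import sensors, imaging
import cv2, pickle
s=sensors.read_state(); print(s['time_s'],s['ee_pos'],s['eef_rot'],s['opening'])
for n in ('scene','top'):
    d=imaging.snapshot(n); pickle.dump(d,open(f'{n}0.pkl','wb')); cv2.imwrite(f'pics/{n}0.png',cv2.cvtColor(d['image'],cv2.COLOR_RGB2BGR))
E
```

```text
pics
0.0 [ 281.07117514 -613.13586103  206.84859381] [[ 9.09034645e-01  4.16719856e-01 -7.58810931e-04]
 [ 4.16720542e-01 -9.09033421e-01  1.49307013e-03]
 [-6.75925272e-05 -1.67346458e-03 -9.99998597e-01]] 85.49580291963478
```

View pics/top0.png

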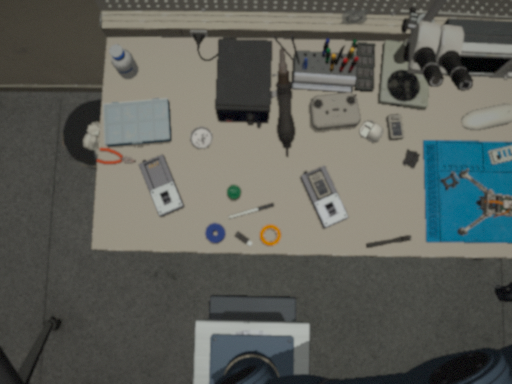

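View pics/scene0.png

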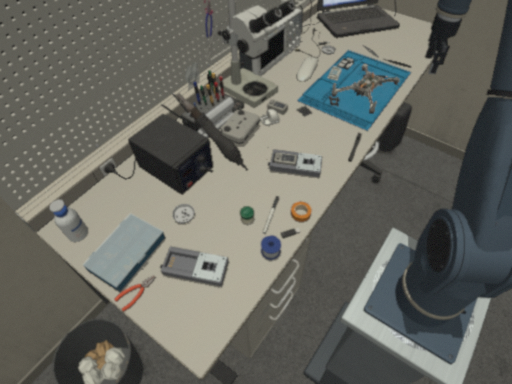

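The top view shows two chargers, their switch panels near pixels (167,200) and (329,208). I'll zoom in on both to see which bay is filled.

```bash
python3 - <<'E'
import cv2, pickle, numpy as np
t=pickle.load(open('top0.pkl','rb'))['image'][...,::-1]; s=pickle.load(open('scene0.pkl','rb'))['image'][...,::-1]
c=lambda im,x,y:cv2.resize(im[y:y+75,x:x+100],(400,300),interpolation=cv2.INTER_CUBIC)
cv2.imwrite('pics/crops.png',np.vstack([np.hstack([c(t,115,148),c(t,275,158)]),np.hstack([c(s,145,227),c(s,245,125)])]))
E
```

```text
(no output)
```

View pics/crops.png

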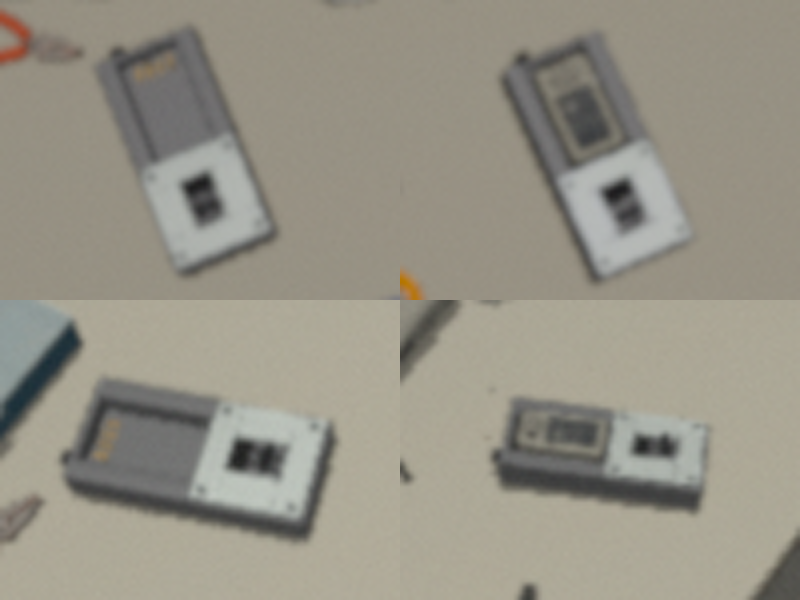

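The right charger (top view) holds the battery. In the right crop, the ridge is the lower dark bar at about (631,215), i.e. top pixel (333,212). Next I'll measure the panel and ridge.

```bash
cat > h.py <<'E'
import cv2, numpy as np
def ray(d,px,z):
    K=np.array([[d['fx'],0,d['cx']],[0,d['fy'],d['cy']],[0,0,1.]])
    u=cv2.undistortPoints(np.array(px,float).reshape(-1,1,2),K,np.array(d['distortion'],float))[:,0]
    R=cv2.Rodrigues(np.array(d['rvec'],float))[0]; t=np.array(d['tvec'],float).ravel()
    o=-R.T@t; v=np.c_[u,np.ones(len(u))]@R
    return o+v*((z-o[2])/v[:,2])[:,None]
E
python3 - <<'E'
import pickle
from h import *
for n,(x,y,w,h) in {'top':(300,185,55,48),'scene':(290,140,40,40)}.items():
    d=pickle.load(open(n+'0.pkl','rb')); im=d['image']; S=6
    g=cv2.resize(cv2.cvtColor(im,cv2.COLOR_RGB2HSV)[y:y+h,x:x+w],None,fx=S,fy=S,interpolation=cv2.INTER_CUBIC)
    print(n,'max V',g[...,2].max(), 'bench',im[y+2,x+2])
    m=((g[...,2]>185)&(g[...,1]<28)).astype(np.uint8)
    c=max(cv2.findContours(m,cv2.RETR_EXTERNAL,cv2.CHAIN_APPROX_NONE)[0],key=cv2.contourArea)
    px=lambda c:(c.reshape(-1,2)+.5)/S-.5+[x,y]
    W=ray(d,px(c),30)[:,:2].astype(np.float32)
    r=cv2.minAreaRect(W); print('rect',r, cv2.boxPoints(r).round(1).tolist())
    hull=cv2.fillConvexPoly(np.zeros_like(m),cv2.convexHull(c),1)
    k=((g[...,2]<90)&(hull>0)).astype(np.uint8)
    for q in cv2.findContours(k,cv2.RETR_EXTERNAL,cv2.CHAIN_APPROX_NONE)[0]:
        if cv2.contourArea(q)>60:
            p=px(q); print('dark',p.mean(0).round(1),[ray(d,[p.mean(0)],z)[0].round(1).tolist() for z in (30,37.5)], cv2.minAreaRect(ray(d,p,33)[:,:2].astype(np.float32)))
E
```

```text
top max V 186 bench [144 139 125]
rect ((482.1816711425781, -230.80859375), (0.46919867396354675, 0.9520592093467712), 89.78070831298828) [[481.70001220703125, -231.0], [482.70001220703125, -231.0], [482.70001220703125, -230.60000610351562], [481.70001220703125, -230.60000610351562]]
scene max V 185 bench [169 163 147]Traceback (most recent call last):
  File "<stdin>", line 8, in <module>
ValueError: max() iterable argument is empty
```

```bash
python3 - <<'E'
import pickle
from h import *
for n,(x,y,w,h) in {'top':(300,185,55,48),'scene':(290,140,40,40)}.items():
    d=pickle.load(open(n+'0.pkl','rb')); im=d['image']; S=6
    g=cv2.resize(cv2.cvtColor(im,cv2.COLOR_RGB2HSV)[y:y+h,x:x+w],None,fx=S,fy=S,interpolation=cv2.INTER_CUBIC)
    m=((g[...,2]>140)&(g[...,1]<17)).astype(np.uint8)
    c=max(cv2.findContours(m,cv2.RETR_EXTERNAL,cv2.CHAIN_APPROX_NONE)[0],key=cv2.contourArea)
    px=lambda c:(c.reshape(-1,2)+.5)/S-.5+[x,y]
    W=ray(d,px(c),30)[:,:2].astype(np.float32)
    r=cv2.minAreaRect(W); print(n,'rect',r, cv2.boxPoints(r).round(1).tolist())
    hull=cv2.fillConvexPoly(np.zeros_like(m),cv2.convexHull(c),1)
    for T in (75,95):
      k=((g[...,2]<T)&(cv2.erode(hull,np.ones((25,25)))>0)).astype(np.uint8)
      for q in cv2.findContours(k,cv2.RETR_EXTERNAL,cv2.CHAIN_APPROX_NONE)[0]:
        if cv2.contourArea(q)>60:
            p=px(q); print('dark',T,p.mean(0).round(1),[ray(d,[p.mean(0)],z)[0].round(1).tolist() for z in (30,37.5)], cv2.minAreaRect(ray(d,p,33)[:,:2].astype(np.float32)))
E
```

```text
top rect ((466.4880065917969, -215.86387634277344), (76.42707824707031, 73.66145324707031), 24.798437118530273) [[416.3999938964844, -198.5], [447.20001220703125, -265.29998779296875], [516.5999755859375, -233.3000030517578], [485.70001220703125, -166.39999389648438]]
dark 75 [331.8 211. ] [[461.6, -218.1, 30.0], [460.8, -216.9, 37.5]] ((460.985107421875, -217.61990356445312), (6.834731578826904, 13.075722694396973), 27.47821807861328)
dark 75 [329.  205.7] [[476.3, -210.2, 30.0], [475.4, -209.0, 37.5]] ((475.5870666503906, -209.9611053466797), (11.209785461425781, 17.535903930664062), 27.54258918762207)
dark 95 [330.4 208.2] [[469.2, -214.1, 30.0], [468.4, -212.9, 37.5]] ((468.0083312988281, -213.86314392089844), (30.516233444213867, 19.639223098754883), 26.2012882232666)
scene rect ((464.0457763671875, -214.465576171875), (77.76791381835938, 71.43586730957031), 24.929719924926758) [[413.70001220703125, -198.5], [443.79998779296875, -263.20001220703125], [514.4000244140625, -230.5], [484.29998779296875, -165.6999969482422]]
dark 75 [310.8 161.3] [[459.6, -218.2, 30.0], [456.8, -211.7, 37.5]] ((458.9590148925781, -215.42417907714844), (12.114482879638672, 16.16213607788086), 61.617305755615234)
dark 75 [305.4 161. ] [[474.4, -209.4, 30.0], [471.5, -202.9, 37.5]] ((472.6284484863281, -206.76568603515625), (12.346400260925293, 16.34720230102539), 17.357545852661133)
dark 95 [308.  161.2] [[467.2, -213.6, 30.0], [464.3, -207.2, 37.5]] ((466.38311767578125, -212.09649658203125), (31.950305938720703, 20.512563705444336), 30.67082977294922)
```

Both views put the ridge at about (461.5,-216.7), z 37.5, with its x axis at 24.9° (the tool x axis is already at 24.6°). That fits the given sizes: panel 76 mm wide, slot about 16 mm ahead of the ridge. I'll shut the fingers and go to about 27 mm behind the ridge.

```bash
python3 -m inch '[[[0,0,0,0.025,-0.024,0,-1],[0,0,0,0.025,-0.024,0,-1],[0,0,0,0.025,-0.024,0,-1],[0,0,0,0.025,-0.024,0,-1],[0,0,0,0.025,-0.024,0,-1],[0,0,0,0.025,-0.024,0,-1],[0,0,0,0.025,-0.024,0,-1],[0,0,0,0.025,-0.024,0,-1]]]'; python3 -m inch '[[[0,0,0,0.025,-0.024,0.02,-1],[0,0,0,0.025,-0.024,0.02,-1],[0,0,0,0.025,-0.024,0.02,-1],[0,0,0,0.025,-0.021,0.02,-1],[0,0,0,0,0,0.01,-1],[0,0,0,0,0,0,-1],[0,0,0,0,0,0,-1]]]'
```

```text
time_s: 0.77
ee_pos: [383.2, -354.0, 207.5]
eef_rot: [[0.909, 0.417, -0.0], [0.417, -0.909, 0.0], [-0.0, -0.0, -1.0]]
force: [-0.3, 0.3, 0.1]
opening: 0.0
finger_force: 0.0
time_s: 1.35
ee_pos: [434.7, -229.7, 117.4]
eef_rot: [[0.909, 0.417, -0.002], [0.417, -0.909, 0.0], [-0.001, -0.001, -1.0]]
force: [0.4, 0.2, -0.1]
opening: 0.1
finger_force: 0.0
```

```bash
python3 -m inch '[[[0,0,0,0,0,0.02,-1],[0,0,0,0,0,0.02,-1],[0,0,0,0,0,0.02,-1],[0,0,0,0,0,0.01,-1],[0,0,0,0,0,0,-1],[0,0,0,0,0,0,-1]]]'; python3 - <<'E'
from bench import imaging
import cv2, numpy as np
from h import *
ims=[]
for n,(x,y) in {'top':(280,170),'scene':(255,120)}.items():
    im=imaging.snapshot(n)['image'][...,::-1]; ims.append(cv2.resize(im[y:y+75,x:x+100],(400,300),interpolation=cv2.INTER_CUBIC))
cv2.imwrite('pics/near.png',np.hstack(ims))
E
```

```text
time_s: 1.85
ee_pos: [434.9, -230.9, 48.2]
eef_rot: [[0.91, 0.415, -0.0], [0.415, -0.91, -0.001], [-0.0, 0.0, -1.0]]
force: [0.4, 0.4, 0.6]
opening: 0.0
finger_force: 0.0
```

View pics/near.png

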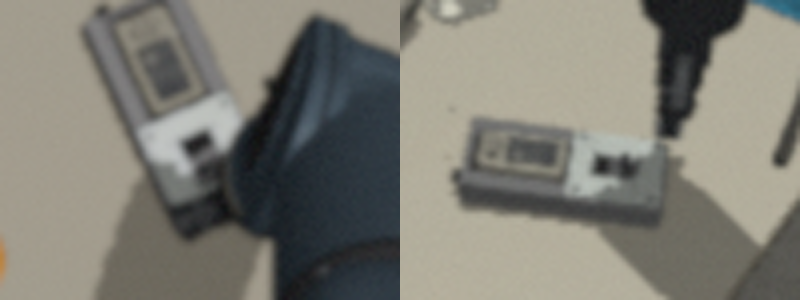

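In the right half, the shut tips at (670,137) are clear behind the ridge and above the panel. Next I'll lower to z≈33 and approach.

```bash
python3 -m inch '[[[0,0,0,0,-0.002,0.005,-1],[0,0,0,0,0,0.005,-1],[0,0,0,0,0,0.005,-1],[0,0,0,0,0,0,-1],[0,0,0,0,0,0,-1]]]'; python3 -m inch '[[[0,0,0,0.004,0,0,-1],[0,0,0,0.004,0,0,-1],[0,0,0,0.004,0,0,-1],[0,0,0,0.002,0,0,-1],[0,0,0,0.002,0,0,-1],[0,0,0,0,0,0,-1]]]';python3 -m inch '[[[0,0,0,0.002,0,0,-1],[0,0,0,0.001,0,0,-1],[0,0,0,0,0,0,-1]]]'
```

```text
time_s: 2.37
ee_pos: [434.2, -227.6, 32.4]
eef_rot: [[0.909, 0.417, -0.001], [0.417, -0.909, 0.0], [-0.001, -0.001, -1.0]]
force: [-0.4, 0.0, 0.1]
opening: -0.1
finger_force: 0.0
time_s: 2.87
ee_pos: [449.5, -220.7, 32.7]
eef_rot: [[0.909, 0.417, 0.0], [0.417, -0.909, 0.0], [0.0, 0.0, -1.0]]
force: [0.5, -0.0, -0.2]
opening: -0.3
finger_force: 0.0
time_s: 3.12
ee_pos: [451.9, -219.7, 32.7]
eef_rot: [[0.909, 0.417, 0.0], [0.417, -0.909, 0.0], [0.0, 0.0, -1.0]]
force: [0.5, -0.6, -0.0]
opening: -0.2
finger_force: 0.0
```

```bash
for i in 1; do python3 -m inch '[[[0,0,0,0.002,0,0,-1],[0,0,0,0.001,0,0,-1],[0,0,0,0,0,0,-1]]]'; python3 -m inch '[[[0,0,0,0.002,0,0,-1],[0,0,0,0.001,0,0,-1],[0,0,0,0,0,0,-1]]]'; python3 -m inch '[[[0,0,0,0.002,0,0,-1],[0,0,0,0,0,0,-1]]]'; done | grep -E 'pos|force'
```

```text
ee_pos: [454.7, -218.4, 32.7]
force: [0.4, -1.0, 0.3]
finger_force: 0.0
ee_pos: [457.4, -217.1, 32.7]
force: [0.8, 0.2, -0.0]
finger_force: 0.0
ee_pos: [459.3, -216.3, 32.7]
force: [0.8, 0.2, -0.5]
finger_force: 0.0
```

```bash
python3 - <<'E'
from bench import imaging
import cv2, numpy as np
ims=[]
for n,(x,y) in {'top':(280,170),'scene':(275,130)}.items():
    im=imaging.snapshot(n)['image'][...,::-1]; im=im[y:y+75,x:x+100] if n=='top' else im[y:y+50,x:x+67]
    ims.append(cv2.resize(im,(400,300),interpolation=cv2.INTER_CUBIC))
cv2.imwrite('pics/near2.png',np.hstack(ims))
E
```

```text
(no output)
```

View pics/near2.png

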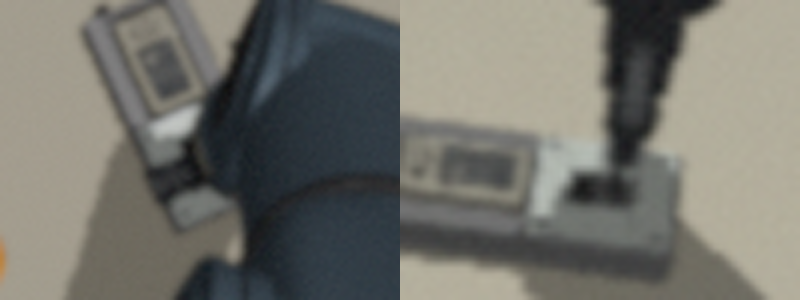

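```bash
python3 - <<'E'
from bench import sensors
import pickle
from h import *
s=sensors.read_state(); print(s['ee_pos'].round(1) if hasattr(s['ee_pos'],'round') else s['ee_pos'])
for n in ('top','scene'):
    d=pickle.load(open(n+'0.pkl','rb')); K=np.array([[d['fx'],0,d['cx']],[0,d['fy'],d['cy']],[0,0,1.]])
    x=np.array([.907,.421,0]);l=np.array([.421,-.907,0]);r=np.array([461.5,-216.7,37.5]);e=np.array(s['ee_pos'])
    P=np.array([e,e+11*x,e-11*x,e+11*l,e-11*l,r,r+10*l,r-10*l,r-[0,0,7.5]])
    print(n,cv2.projectPoints(P,np.array(d['rvec']),np.array(d['tvec']),K,np.array(d['distortion']))[0][:,0].round(1).tolist())
E
```

```text
[ 459.  -216.4   32.7]
top [[331.4, 211.8], [329.7, 208.2], [333.0, 215.4], [334.9, 210.2], [327.8, 213.4], [331.8, 210.7], [335.0, 209.3], [328.5, 212.2], [331.3, 211.0]]
scene [[310.8, 161.1], [307.3, 160.7], [314.2, 161.6], [311.1, 158.7], [310.4, 163.7], [310.3, 159.7], [310.6, 157.5], [310.0, 162.0], [310.0, 161.3]]
```

The dark slot ahead of the carriage at crop (585,187) is still visible, so the switch is still off. The tips at about (625,175) are just behind the ridge, so I'll keep pushing.

```bash
(python3 -m inch '[[[0,0,0,0.002,0,0,-1],[0,0,0,0,0,0,-1]]]'; python3 -m inch '[[[0,0,0,0.002,0,0,-1],[0,0,0,0,0,0,-1]]]'; python3 -m inch '[[[0,0,0,0.002,0,0,-1],[0,0,0,0,0,0,-1]]]') | grep -E 'pos|force:'
```

```text
ee_pos: [461.1, -215.5, 32.7]
force: [0.0, 0.1, -0.7]
finger_force: 0.0
ee_pos: [463.0, -214.6, 32.7]
force: [0.4, -0.1, -0.0]
finger_force: 0.0
ee_pos: [464.8, -213.8, 32.7]
force: [-0.2, 0.2, -0.5]
finger_force: 0.0
```

```bash
python3 - <<'E'
from bench import imaging
import cv2, numpy as np, pickle
d=imaging.snapshot('scene'); pickle.dump(d,open('scene2.pkl','wb'))
a=pickle.load(open('scene0.pkl','rb'))
ims=[cv2.resize(q['image'][...,::-1][130:180,275:341],(400,300),interpolation=cv2.INTER_CUBIC) for q in (a,d)]
o=np.clip(np.hstack(ims).astype(float)*1.6,0,255)
cv2.imwrite('pics/near3.png',o)
E
```

```text
[ WARN:0@0.528] global loadsave.cpp:1063 imwrite_ Unsupported depth image for selected encoder is fallbacked to CV_8U.
```

View pics/near3.png

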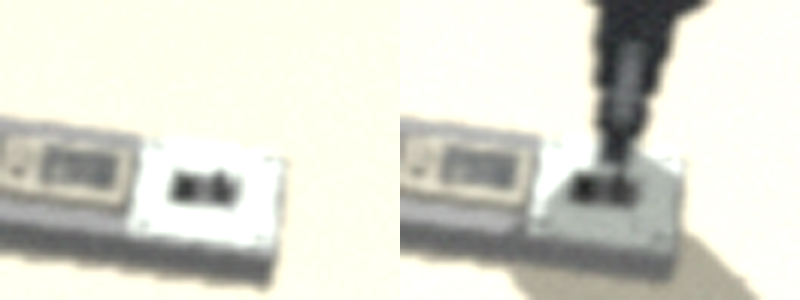

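The tips look higher or farther sideways than the pose implies, and the ridge hasn't moved: the slot is still open at (590,187). I'll retreat behind the ridge and find the panel height by touch.

```bash
(python3 -m inch '[[[0,0,0,-0.01,0,0,-1],[0,0,0,-0.01,0,0,-1],[0,0,0,-0.01,0,0,-1],[0,0,0,0,0,0,-1]]]'; python3 -m inch '[[[0,0,0,0,0,0.0015,-1],[0,0,0,0,0,0,-1]]]'; python3 -m inch '[[[0,0,0,0,0,0.0015,-1],[0,0,0,0,0,0,-1]]]') | grep -E 'pos|force:'
python3 - <<'E'
from bench import imaging
import cv2, numpy as np, pickle
d=imaging.snapshot('scene'); pickle.dump(d,open('scene3.pkl','wb'))
o=cv2.resize(d['image'][...,::-1][120:180,270:350],(800,600),interpolation=cv2.INTER_CUBIC)
cv2.imwrite('pics/near4.png',cv2.convertScaleAbs(o,alpha=1.6))
E
```

```text
ee_pos: [433.8, -227.9, 32.6]
force: [0.2, -0.3, -0.7]
finger_force: 0.0
ee_pos: [437.2, -226.6, 31.1]
force: [0.5, 0.1, -0.5]
finger_force: 0.0
ee_pos: [437.5, -226.2, 29.5]
force: [0.3, -0.1, 0.0]
finger_force: 0.0
```

View pics/near4.png

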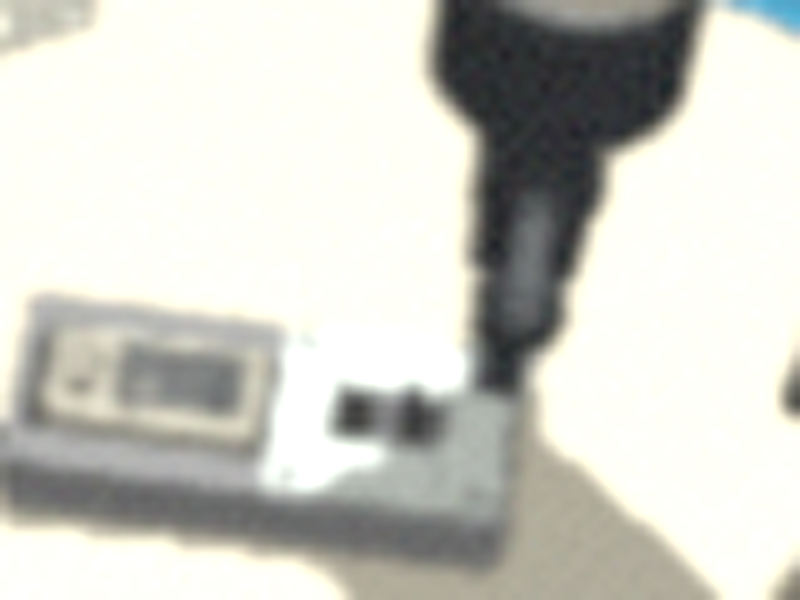

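The tips end at crop (495,388) = px (319,158.3), about 4 px above the predicted point. At a reported z of 29.5 there is still no contact, so the true tips are probably well above that. I'll descend in small steps until I feel contact.

```bash
(python3 -m inch '[[[0,0,0,0,0,0.0015,-1],[0,0,0,0,0,0,-1]]]'; python3 -m inch '[[[0,0,0,0,0,0.0015,-1],[0,0,0,0,0,0,-1]]]';  python3 -m inch '[[[0,0,0,0,0,0.0015,-1],[0,0,0,0,0,0,-1]]]') | grep -E 'pos|force:'
```

```text
ee_pos: [437.2, -226.3, 27.9]
force: [-0.2, -0.3, -0.3]
finger_force: 0.0
ee_pos: [437.1, -226.3, 26.5]
force: [-0.5, 0.3, 0.3]
finger_force: 0.0
ee_pos: [437.1, -226.4, 25.0]
force: [-0.4, 0.5, -0.9]
finger_force: 0.0
```

```bash
(python3 -m inch '[[[0,0,0,0,0,0.0015,-1],[0,0,0,0,0,0,-1]]]'; python3 -m inch '[[[0,0,0,0,0,0.0015,-1],[0,0,0,0,0,0,-1]]]';  python3 -m inch '[[[0,0,0,0,0,0.0015,-1],[0,0,0,0,0,0,-1]]]') | grep -E 'pos|force:'
```

```text
ee_pos: [437.0, -226.5, 23.5]
force: [1.4, 0.2, 0.1]
finger_force: 0.0
ee_pos: [437.1, -226.4, 22.0]
force: [0.8, -0.4, -0.2]
finger_force: 0.0
ee_pos: [437.0, -226.4, 20.5]
force: [-0.4, -0.3, 0.1]
finger_force: 0.0
```

```bash
python3 - <<'E'
from bench import imaging
import cv2, pickle
d=imaging.snapshot('scene'); pickle.dump(d,open('scene4.pkl','wb'))
o=cv2.resize(d['image'][...,::-1][120:180,270:350],(800,600),interpolation=cv2.INTER_CUBIC)
cv2.imwrite('pics/near5.png',cv2.convertScaleAbs(o,alpha=1.6))
E
```

```text
(no output)
```

View pics/near5.png

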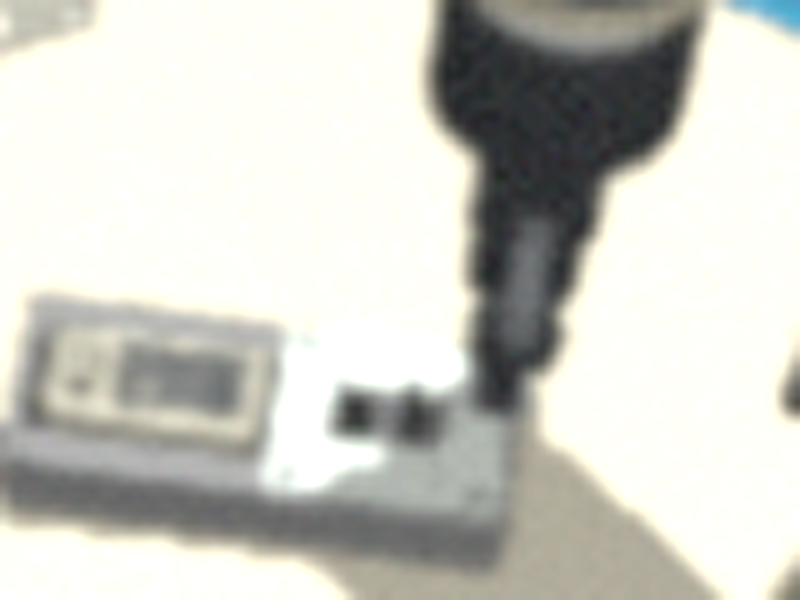

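The tips at (495,405) are lower but still above the panel; the slot is still open at (350,412). I'll keep feeling downward.

```bash
(python3 -m inch '[[[0,0,0,0,0,0.0015,-1],[0,0,0,0,0,0,-1]]]'; python3 -m inch '[[[0,0,0,0,0,0.0015,-1],[0,0,0,0,0,0,-1]]]';  python3 -m inch '[[[0,0,0,0,0,0.0015,-1],[0,0,0,0,0,0,-1]]]') | grep -E 'pos|force:'
```

```text
ee_pos: [437.1, -226.4, 19.0]
force: [0.2, 0.1, 0.0]
finger_force: 0.0
ee_pos: [437.1, -226.4, 17.5]
force: [0.0, -0.3, 0.2]
finger_force: 0.0
ee_pos: [437.1, -226.4, 16.0]
force: [0.3, -0.1, 1.0]
finger_force: 0.0
```

```bash
python3 -m inch '[[[0,0,0,0,0,0.001,-1],[0,0,0,0,0,0,-1]]]'| grep -E 'pos|force:'; python3 -m inch '[[[0,0,0,0,0,0.001,-1],[0,0,0,0,0,0,-1]]]'| grep -E 'pos|force:'
```

```text
ee_pos: [437.1, -226.4, 15.1]
force: [-0.0, 0.0, -0.5]
finger_force: 0.0
ee_pos: [437.1, -226.4, 14.1]
force: [0.2, 0.6, 0.6]
finger_force: 0.0
```

```bash
python3 -m inch '[[[0,0,0,0,0,0.001,-1],[0,0,0,0,0,0,-1]]]'| grep -E 'pos|force:'; python3 -m inch '[[[0,0,0,0,0,0.001,-1],[0,0,0,0,0,0,-1]]]'| grep -E 'pos|force:'
```

```text
ee_pos: [437.0, -226.5, 13.1]
force: [0.2, -1.1, -0.8]
finger_force: 0.0
ee_pos: [437.1, -226.4, 12.1]
force: [-0.3, -0.0, -0.2]
finger_force: 0.0
```

```bash
python3 -m inch '[[[0,0,0,0,0,0.001,-1],[0,0,0,0,0,0,-1]]]'| grep -E 'pos|force:'; python3 -m inch '[[[0,0,0,0,0,0.001,-1],[0,0,0,0,0,0,-1]]]'| grep -E 'pos|force:'
```

```text
ee_pos: [437.1, -226.4, 11.1]
force: [-0.3, -0.5, 0.0]
finger_force: 0.0
ee_pos: [437.0, -226.4, 10.0]
force: [-0.8, -0.3, 0.4]
finger_force: 0.0
```

```bash
python3 -m inch '[[[0,0,0,0,0,0.001,-1],[0,0,0,0,0,0,-1]]]'| grep -E 'pos|force:'; python3 -m inch '[[[0,0,0,0,0,0.001,-1],[0,0,0,0,0,0,-1]]]'| grep -E 'pos|force:'
python3 - <<'E'
from bench import imaging
import cv2, pickle
d=imaging.snapshot('scene'); pickle.dump(d,open('scene5.pkl','wb'))
o=cv2.resize(d['image'][...,::-1][120:180,270:350],(800,600),interpolation=cv2.INTER_CUBIC)
cv2.imwrite('pics/near6.png',cv2.convertScaleAbs(o,alpha=1.6))
E
```

```text
ee_pos: [437.1, -226.4, 9.1]
force: [0.0, -0.7, -0.1]
finger_force: 0.0
ee_pos: [437.1, -226.4, 8.0]
force: [0.5, -0.7, 0.3]
finger_force: 0.0
```

View pics/near6.png

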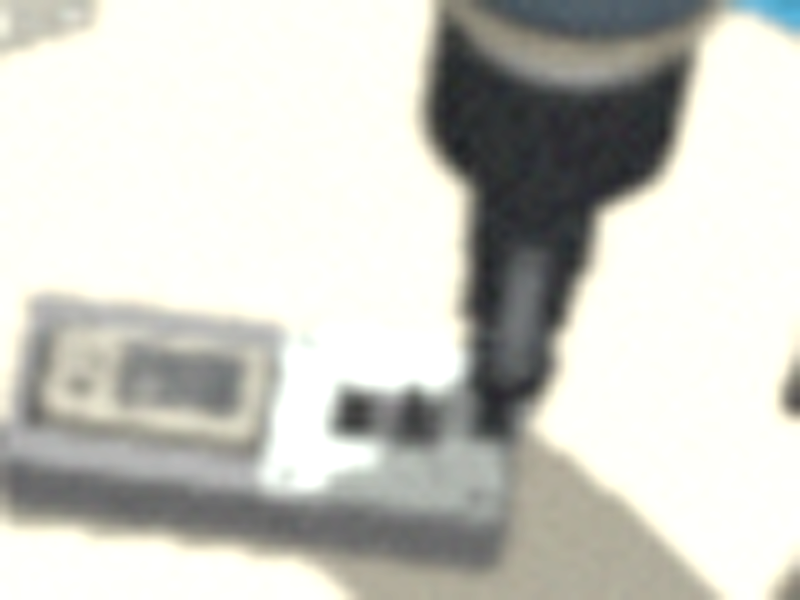

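The tips at (490,435) are now level with the ridge base at (418,440), with a gap of about 9 mm. Time to push.

```bash
(python3 -m inch '[[[0,0,0,0.003,0,0,-1],[0,0,0,0.003,0,0,-1],[0,0,0,0,0,0,-1]]]'; python3 -m inch '[[[0,0,0,0.002,0,0,-1],[0,0,0,0,0,0,-1]]]'; python3 -m inch '[[[0,0,0,0.002,0,0,-1],[0,0,0,0,0,0,-1]]]'; python3 -m inch '[[[0,0,0,0.002,0,0,-1],[0,0,0,0,0,0,-1]]]') | grep -E 'pos|force:'
```

```text
ee_pos: [443.6, -223.6, 8.3]
force: [0.3, 0.7, 0.3]
finger_force: 0.0
ee_pos: [444.8, -222.9, 8.2]
force: [0.2, -0.2, -0.3]
finger_force: 0.0
ee_pos: [446.6, -222.1, 8.2]
force: [0.7, -0.5, 0.1]
finger_force: 0.0
ee_pos: [447.9, -221.5, 8.1]
force: [-0.3, -0.7, 1.2]
finger_force: 0.8
```

Contact is starting (finger force 0.8), so I'll continue.

```bash
(python3 -m inch '[[[0,0,0,0.002,0,0,-1],[0,0,0,0,0,0,-1]]]'; python3 -m inch '[[[0,0,0,0.002,0,0,-1],[0,0,0,0,0,0,-1]]]'; python3 -m inch '[[[0,0,0,0.002,0,0,-1],[0,0,0,0,0,0,-1]]]') | grep -E 'pos|force:'
```

```text
ee_pos: [449.7, -220.7, 8.2]
force: [-2.5, -1.5, 0.5]
finger_force: 1.2
ee_pos: [452.0, -219.6, 8.2]
force: [-0.6, -0.8, -0.2]
finger_force: 0.8
ee_pos: [454.3, -218.6, 8.2]
force: [-0.1, 0.5, -0.2]
finger_force: 0.2
```

The resistance peaked at about 2.9 N and then fell, so it is probably over the middle. I'll push 3 mm more, then retreat, lift and check.

```bash
(python3 -m inch '[[[0,0,0,0.0015,0,0,-1],[0,0,0,0.0015,0,0,-1],[0,0,0,0,0,0,-1]]]'; python3 -m inch '[[[0,0,0,-0.008,0,0,-1],[0,0,0,-0.008,0,0,-1],[0,0,0,0,0,-0.02,-1],[0,0,0,0,0,-0.04,-1],[0,0,0,0,0,-0.04,-1],[0,0,0,-0.04,0,-0.01,-1],[0,0,0,-0.04,0,0,-1],[0,0,0,0,0,0,-1]]]') | grep -E 'pos|force:'
python3 - <<'E'
from bench import imaging
import cv2, numpy as np, pickle
ims=[]
a=pickle.load(open('scene0.pkl','rb'))
for d in (a,imaging.snapshot('scene')):
    ims.append(cv2.resize(d['image'][...,::-1][130:180,265:331],(400,300),interpolation=cv2.INTER_CUBIC))
cv2.imwrite('pics/end.png',cv2.convertScaleAbs(np.hstack(ims),alpha=1.5))
E
```

```text
ee_pos: [457.0, -217.4, 8.3]
force: [1.0, 0.7, -0.3]
finger_force: 0.0
ee_pos: [360.9, -260.9, 118.9]
force: [-1.0, -0.1, -0.8]
finger_force: 0.0
```

View pics/end.png

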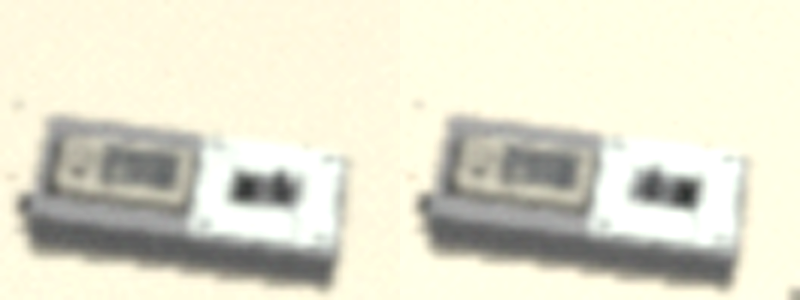

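The slot is now on the rear side at (685,192) and the ridge is toward the bay at (652,182), so the switch is on. The battery hasn't moved and the arm is clear.

```bash
python3 -c "
from bench import order; print(order.close_job())"
```

```text
the job is handed in; nothing more can be done
None
```

The charger holding the battery is switched on: its switch snapped over, the battery stayed in its bay, the empty charger was never touched, and the job is handed in (no verdict was returned).

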